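Snap the vent cap onto a glass container's lid and keep it pressed home

TASK

The vent cap has been washed and left on the timber board: pick it up, set it squarely over the pronged vent stud on the glass container's lid and press it straight down until it clicks, then keep pressing past the click until the cap is fully home on its soft seal. Do not let go at the end: finish while you are still pressing the cap down on its seal with a firm, steady thumb-like push, without leaning on it harder than that. Do not shove the container along the bench, and leave the egg moulds and the bento tray where they are.

Things in the scene. Friction and masses are not known exactly. Their poses are not given: they have to be found in the camera images.
- vent_cap: the white plastic vent cap, lying mouth down on the timber board: round, fluted, 38 mm across, 22 mm high, flat closed top, open below, about 20 g. Origin at the centre of its open underside, z up. A lip inside the mouth is 3 mm high with a 25 mm opening; above it the bore is 32 mm wide and 16 mm high. Grip its 38 mm sides at any yaw, fingertips about 3 mm above its underside.
- vent_seat (a point): where the cap's underside lies when home: on the vent stud's axis at the height of the unpressed seal's top, 83 mm above the bench (7 mm above the lid). Lowered, the cap meets the prongs 9 to 13 mm above this point; the push grows to 8 to 20 N at about 6 mm (the click), drops to a few N, and about 3 mm above it the prongs let the cap snap down. A cap left at the click is not home.
- stud_top (a point): centre of the tips of the vent stud, 12.9 mm above point vent_seat on the same axis. The stud is four springy white prongs on a 21 mm circle, their tips tapered and leaning inwards; their barbs spread 30 mm across at rest and give way inwards under the cap's lip. A cap up to about 3 mm off the axis goes over the tips, which guide it inwards.
- vent_seal: the dark silicone seal ring, 42 mm across, lying round the foot of the vent stud. Origin on the stud's axis, 5 mm below the seal's top face. It is springy: it gives about 1 mm for each 4 N, at most 4 mm. The final push asked for is 5 to 25 N between cap and seal, so the cap is then 1.2 mm to about 5 mm below point vent_seat.
- glass_container: the closed glass food container, 200 x 144 mm, with its white locking lid on and four side flaps locked (216 x 160 mm over the flaps); lid top 76 mm above the bench. Loose, 1 to 1.5 kg, at any yaw. Origin at the centre of its underside, x along its long side; the vent stud stands at x = -55 mm, y = 0, near one short side.
- board: the timber serving board lying on the bench: 220 x 180 mm, 18 mm thick, with a paddle handle 44 mm wide that reaches to x = 165 mm. Origin at the centre of the underside of the 220 x 180 mm part, x towards the handle. The vent cap lies on its top face, 18 mm above the bench.
- bento_tray: bystander: open bento tray, 210 x 150 mm and 45 mm high, at the right of the bench. Origin at the centre of its underside.
- egg_mould_a: bystander: dark silicone egg mould, a ring 96 mm across and 18 mm high with a short tab handle along its x (to 84 mm), beyond the work. Origin at the centre of its underside.
- egg_mould_b: bystander: the second egg mould, like the first.
- compost_caddy: stainless compost caddy, fixed, 186 mm across and 245 mm high, at the left of the bench, its pedal lever towards the robot's side (-x of its frame). Keep the arm clear of it. Origin at the centre of its underside.

How it is judged:
By the outcome, as a careful person would: the job done as asked, in the order asked, and still so for the second after the job is handed in, while the arm keeps its last pose, push and grip.
It also fails if it takes over 58 s, if anything falls off the work surface, if the arm or the gripper's body presses on something with over 40 N, if the wrist force passes 120 N, or if a joint passes its speed limit or range.

ROBOT

A 6-joint arm with a two-finger parallel gripper is mounted at the origin on the work surface. World frame = base frame: x ahead of the robot, y to its left, z up, the work surface at z = 0. Lengths are in m, angles in rad, forces in N, time in s.
With the tool pointing down it reaches from about 0.35 to 0.925 m from the base axis. Payload 6.4 kg.
Tool frame: the origin (TCP) lies at the very end of the fingers, on their centre line; the grasp point (between the pads) lies 19 mm behind it; z points along the fingers, y is the line along which they close (so a half turn about z gives the same grasp; the last joint's range is limited). The gripper opens to 94 mm and grips with 3 to 60 N. Pads are 16 mm wide; open, the fingers measure 119 mm over their backs; the gripper's body (75 mm by 177 mm) begins 78 mm behind the grasp point.
Start: joints at [-1.5, 0.245, 1.558, -0, 1.339, -0.174], TCP at [0.158, -0.631, 0.205] pointing down, gripper open.
Joint ranges: [-3.13, 3.13], [-1.02, 2.26], [0.13, 2.54], [-0.95, 4.09], [0.21, 2.88], [-2.74, 2.74]. Speed limits (rad/s): [2.57, 2.57, 3.14, 3.14, 3.14, 3.14].

INTERFACE

Orientations are given as [roll, pitch, yaw] about the fixed x, y, z axes, in that order (R = Rz(yaw) Ry(pitch) Rx(roll)).
In Python, from rig import r, eyes, finder gives the robot as it stands.
- The arm moves only by the shell command python3 -m pendant 'ROWS'. ROWS is text: rows parted by semicolons, each of 7 numbers parted by spaces: the shift along the world's x, y, z in units of 0.3 m (1.0 is 0.3 m), then the turn, a rotation vector about the world's x, y, z in units of 180 degrees (1.0 is 180 degrees), then the closure, from -1 (fully open) to 1 (shut). A call has 1 to 5 rows; each row is the pose to reach, as a shift and turn from the pose commanded when the call began, turning the shorter way round; what a row does not reach only later rows make up. A row lasts 1/10 s, in which the tool goes at most 50 mm and 8.59 degrees, less where a joint would pass 70% of its speed; a pose out of reach is approached as far as the arm can. A call with a number of a shift or a turn outside -1 to 1 is refused whole. A call with a gripper value outside its range is refused whole. The fingers move at their own pace and stop on an object; the grip force is fixed at half the most. Time passes only in rows, so rows that repeat a pose let the fingers close. It gives the time, the measured TCP pose, the force, the opening and the grip force at its end, in the units of the state.
- r.sense(): the state, without advancing time (a new reading comes with each control period).
- eyes.grab_frame(name): name is "side" or "top"; returns a dict with "pixels" (384x512x3 uint8, red, green, blue), "camera_matrix" (3x3 intrinsics, pixels), "rvec" (rotation vector, rad) and "tvec" (3), from world to camera coordinates, as OpenCV has them. Camera axes: x right, y down, z forward; pixel columns grow to the right and rows downward; lengths in m; the calibration is good to about 2 mm. A picture is of the moment at which its call begins. There is no depth.
- r.close_job(): hands the job in; it is judged then, once.
Trained networks look in the newest picture that a camera, given by its name, has taken for a name from the list of things; names that differ only in an ending like _2 or _b are one class to them, and where a whole thing is asked for, a point or a joint stands for the part that bears it (a point fixed in the world has none). Each returns a list of dicts, best first, with "confidence" (0 to 1); they miss things now and then, are a little off and sometimes report something else, mostly with a low value. They report only what shows in the picture. A call takes as long as a camera call.
- finder.recognise(camera, target): "point" ([column, row] in pixels, amid what is visible of it).
- finder.masks_of(camera, target): "pixels" (384x512 bool, what is visible of it) and "point" ([column, row] in pixels, amid what is visible of it).
The state is a dict: "time_s": time; "joint_pos": joint angles; "dq": joint speeds; "tau": joint torques, N m; "tool_pos": TCP position; "tcp_rot": TCP orientation; "contact_force": force on the tool from outside, world axes, zero at the start; "torque": the same for the moment, N m; "grip_width": opening from 0.0 (shut) to 1.0 (fully open); "gripper_force": force on a finger pad.
Only numpy, scipy, OpenCV 4.12 (cv2) and the standard library are available. Lean on these libraries where they do the work, as an engineer would, in place of code of your own. Each camera call takes 0.05 s, during which the arm holds its last target. There are 200 camera calls.

## Working session

There is one attempt and no reset: what is moved stays moved. The work goes in short steps, Python scripts to look and compute and a shell command to move; the robot and the scene stay as the last step left them, time stands still between calls to the robot, and variables do not carry over. Pictures are saved under pics/ and viewed, at most 10 in all, crops included, and the job is handed in when it is done.

```bash
mkdir -p pics
cat > h.py <<'E'
from rig import r, eyes, finder
import numpy as np, cv2
def ray(f,px):
    K=f["camera_matrix"];R=cv2.Rodrigues(np.array(f["rvec"],float))[0];t=np.array(f["tvec"],float).ravel()
    d=R.T@np.linalg.inv(K)@np.array([px[0],px[1],1.]);return -R.T@t,d
def atz(f,px,z):
    o,d=ray(f,px);return o+d*(z-o[2])/d[2]
def proj(f,p):
    return cv2.projectPoints(np.array(p,float).reshape(-1,1,3),np.array(f["rvec"],float),np.array(f["tvec"],float),np.array(f["camera_matrix"],float),None)[0].reshape(-1,2)
def tri(o1,d1,o2,d2):
    d1=d1/np.linalg.norm(d1);d2=d2/np.linalg.norm(d2)
    s=np.linalg.lstsq(np.c_[d1,-d2],o2-o1,rcond=None)[0];a=o1+s[0]*d1;b=o2+s[1]*d2
    return (a+b)/2,np.linalg.norm(a-b)
E
python3 - <<'E'
from h import *
np.set_printoptions(precision=4,suppress=True)
F={c:eyes.grab_frame(c) for c in("top","side")}
for c in F: cv2.imwrite(f"pics/{c}0.png",cv2.cvtColor(F[c]["pixels"],cv2.COLOR_RGB2BGR)); print(c,ray(F[c],(256,192)))
Z={"vent_cap":.029,"stud_top":.096,"vent_seal":.083,"glass_container":.076,"board":.018}
for n in Z:
  P={}
  for c in F:
    for k in finder.masks_of(c,n)[:2]:
      print(n,c,k["confidence"],k["point"],k["pixels"].sum(),atz(F[c],k["point"],Z[n]))
      P.setdefault(c,k["point"])
  if len(P)==2: print("tri",tri(*ray(F["top"],P["top"]),*ray(F["side"],P["side"])))
s=r.sense();print(s)
E
```

```text
top (array([ 0.307 , -0.0014,  1.704 ]), array([ 0.1505,  0.0076, -0.9887]))
side (array([0.5001, 1.1346, 0.8716]), array([ 0.0336, -0.831 , -0.5554]))
vent_cap side 0.66 [241.9, 262.6] 166 [0.5804 0.2408 0.029 ]
stud_top top 0.79 [313.6, 211.9] 2985 [ 0.4795 -0.177   0.096 ]
stud_top side 0.92 [275.0, 180.8] 2297 [ 0.4836 -0.0958  0.096 ]
stud_top side 0.24 [239.1, 264.2] 164 [0.5811 0.3181 0.096 ]
tri (array([ 0.4839, -0.1828,  0.0414]), np.float64(0.00295094433890437))
glass_container top 0.9 [313.8, 213.1] 3037 [ 0.4776 -0.1796  0.076 ]
glass_container side 0.83 [277.5, 182.3] 2391 [ 0.4745 -0.1177  0.076 ]
tri (array([ 0.4775, -0.1837,  0.0349]), np.float64(0.00885570482219154))
board top 0.82 [198.6, 201.1] 3238 [0.5378 0.2123 0.018 ]
board side 0.65 [242.7, 264.5] 149 [0.5787 0.237  0.018 ]
board side 0.59 [257.0, 262.3] 3452 [0.5374 0.2271 0.018 ]
tri (array([ 0.5611,  0.215 , -0.0063]), np.float64(0.039556752917251005))
{'time_s': 0.6, 'joint_pos': array([-1.5001,  0.2451,  1.5578, -0.    ,  1.3387, -0.1741]), 'dq': array([ 0.0004, -0.0004, -0.0014, -0.0008,  0.0001, -0.0003]), 'tau': array([  0.0003, -41.5602, -31.4712,   0.0685,   0.029 ,  -0.    ]), 'tool_pos': array([ 0.1575, -0.6306,  0.2055]), 'tcp_rot': array([3.1416, 0.    , 0.2448]), 'contact_force': array([ 0.1343,  0.0267, -0.7047]), 'torque': array([ 0.0023, -0.    , -0.0638]), 'gripper_force': 0.0, 'grip_width': 1.001665511531224}
```

View pics/top0.png

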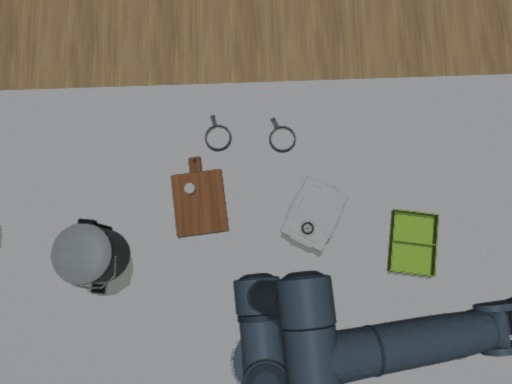

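View pics/side0.png

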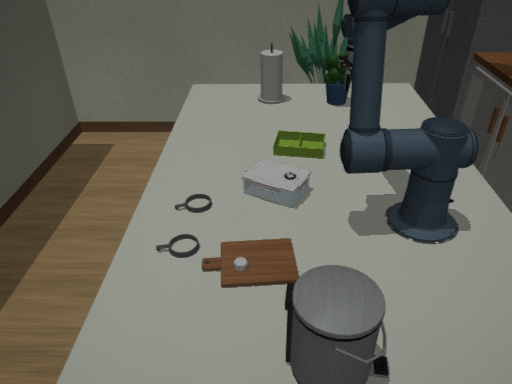

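The top view shows the cap at (189,188) on the board and the seal and stud at (307,228). In the side view they are at (241,263) and (290,176). Next I'll segment both for sub-pixel positions.

```bash
cat >> h.py <<'E'
def blob(f,c,test,w=14):
    x0,y0=c[0]-w,c[1]-w;p=f["pixels"][y0:c[1]+w+1,x0:c[0]+w+1].astype(float)
    m=test(p).astype(np.uint8);n,l,s,cen=cv2.connectedComponentsWithStats(m)
    i=1+np.argmax(s[1:,4]);cs=cv2.findContours((l==i).astype(np.uint8),0,2)[0][0]
    (ex,ey),r_=cv2.minEnclosingCircle(cs)
    h=cv2.drawContours(np.zeros_like(m),[cs],-1,1,-1);yy,xx=np.nonzero(h)
    return np.array([x0+xx.mean(),y0+yy.mean()]),len(xx),s[i,:4]
def sil(f,xy,z0,z1,rad):  # centroid of the projected silhouette of an upright cylinder
    a=np.linspace(0,2*np.pi,60);P=[[xy[0]+rad*np.cos(t),xy[1]+rad*np.sin(t),z] for z in(z0,z1) for t in a]
    h=cv2.convexHull((proj(f,P)*64).astype(np.float32));M=cv2.moments(h)
    return np.array([M["m10"],M["m01"]])/M["m00"]/64, M["m00"]/4096
def fit(fs,px,z0,z1,rad,x0):
    from scipy.optimize import least_squares
    q=least_squares(lambda v:np.concatenate([sil(f,v,z0,z1,rad)[0]-p for f,p in zip(fs,px)]),x0,diff_step=1e-3)
    return q.x,q.fun
E
python3 - <<'E'
from h import *
np.set_printoptions(precision=4,suppress=True)
F={c:eyes.grab_frame(c) for c in("top","side")}
white=lambda p:(p.min(2)>105)&(p.max(2)-p.min(2)<45)
dark=lambda p:p.max(2)<100
for nm,cs,t,z in(("cap",{"top":(189,188),"side":(241,263)},white,(.018,.040,.019)),("seal",{"top":(307,228),"side":(290,176)},dark,(.078,.083,.021))):
  px=[]
  for c in cs:
    b=blob(F[c],cs[c],t);px.append(b[0]);x,fn=fit([F[c]],[b[0]],*z,[.5,0]);print(nm,c,*b,x,sil(F[c],x,*z))
  print("both",fit(list(F.values()),px,*z,[.5,0]))
ims=[]
for c,u in(("top",(189,188)),("top",(307,228)),("side",(241,263)),("side",(290,176))):
  p=F[c]["pixels"][u[1]-20:u[1]+20,u[0]-20:u[0]+20];ims.append(cv2.resize(p,(290,290),interpolation=0))
cv2.imwrite("pics/z.png",cv2.cvtColor(np.vstack([np.hstack(ims[:2]),np.hstack(ims[2:])]),cv2.COLOR_RGB2BGR))
# lid outline
m=finder.masks_of("top","glass_container")[0]["pixels"].astype(np.uint8)
cc=max(cv2.findContours(m,0,2)[0],key=cv2.contourArea);bx=cv2.boxPoints(cv2.minAreaRect(cc));print(np.array([atz(F["top"],p,.07) for p in bx]))
E
```

```text
cap top [188.9355 187.8172] 93 [ 9  9 11 11] [0.5838 0.244 ] (array([188.9355, 187.8172]), 107.43624869955238)
cap side [240.0426 261.2872] 94 [ 7  8 13  9] [0.5862 0.2352] (array([240.0426, 261.2872]), 167.14308778836858)
both (array([0.585 , 0.2404]), array([ 1.0155, -0.369 ,  0.2816,  1.248 ]))
seal top [307.2602 227.8537] 123 [ 8  8 13 13] [ 0.4288 -0.1551] (array([307.2602, 227.8537]), 128.59672019514255)
seal side [289.75   176.3864] 44 [ 8 11 12  7] [ 0.4305 -0.1506] (array([289.75  , 176.3864]), 71.23623507865705)
both (array([ 0.4295, -0.1543]), array([-0.2617, -0.2106,  0.2416, -0.543 ]))
[[ 0.4168 -0.0554  0.07  ]
 [ 0.6129 -0.1624  0.07  ]
 [ 0.5329 -0.3068  0.07  ]
 [ 0.34   -0.198   0.07  ]]
```

View pics/z.png

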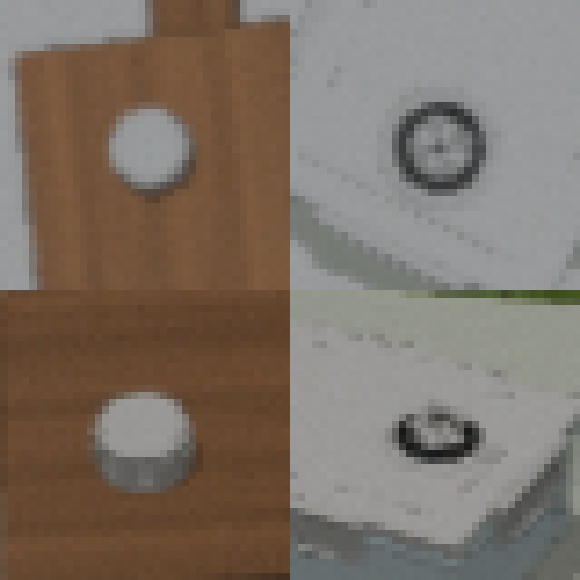

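The crops show that my side mask took in only the cap's top face. The whole cap is centred near (240.3,263.3) there and (189.1,188.0) in the top view. The lid outline gives the stud at (0.427,-0.154), which agrees with the seal fit. I'll start moving and refine the cap position as I go.

```bash
for i in 1 2 3; do :; done; python3 -m pendant '0.44 0.9 0 0 0 0 -1;0.44 0.9 0 0 0 0 -1;0.44 0.9 0 0 0 0 -1;0.44 0.9 0 0 0 0 -1;0.44 0.9 0 0 0 0 -1'
python3 -m pendant '0.44 0.9 0 0 0 0 -1;0.44 0.9 0 0 0 0 -1;0.44 0.9 0 0 0 0 -1;0.44 0.9 0 0 0 0 -1;0.44 0.9 0 0 0 0 -1'
python3 -m pendant '0.44 0.9 0 0 0 0 -1;0.44 0.9 0 0 0 0 -1;0.44 0.9 0 0 0 0 -1;0.44 0.9 0 0 0 0 -1;0.44 0.9 0 0 0 0 -1'
python3 - <<'E'
from h import *
f=eyes.grab_frame("side");x=fit([f],[np.array([240.3,263.3])],.018,.040,.019,[.5,.2])[0];print(x,sil(f,x,.018,.04,.019))
g=eyes.grab_frame("top");print(fit([g],[np.array([189.1,188.0])],.018,.040,.019,[.5,.2])[0],fit([f,g],[np.array([240.3,263.3]),np.array([189.1,188.0])],.018,.040,.019,[.5,.2]))
print(r.sense()["tool_pos"])
E
```

```text
time_s: 1.25
tool_pos: [0.2679, -0.4043, 0.2055]
tcp_rot: [3.141, -0.0, 0.244]
contact_force: [0.7, 0.6, 0.6]
grip_width: 0.998
gripper_force: 0.0
time_s: 1.75
tool_pos: [0.3777, -0.1797, 0.2059]
tcp_rot: [3.14, -0.001, 0.244]
contact_force: [0.5, -0.6, 0.9]
grip_width: 0.999
gripper_force: 0.0
time_s: 2.25
tool_pos: [0.4876, 0.0454, 0.2059]
tcp_rot: [3.141, -0.001, 0.245]
contact_force: [1.0, -1.4, 0.5]
grip_width: 0.997
gripper_force: 0.0
[0.58489315 0.24359057] (array([240.29999937, 263.30000037]), 169.33974334492814)
[0.58316914 0.24339503] (array([0.58420439, 0.24352181]), array([ 0.24025009, -0.01369762, -0.03832771, -0.29287662]))
[0.48805243 0.04769703 0.20564957]
```

```bash
python3 -m pendant '0.32 0.653 0 0 0 0 -1;0.32 0.653 0 0 0 0 -1;0.32 0.653 0 0 0 0 -1;0.32 0.653 0 0 0 0 -1;0.32 0.653 0 0 0 0 -1'
python3 -m pendant '0 0 -0.1 0 0 0 -1;0 0 -0.2 0 0 0 -1;0 0 -0.3 0 0 0 -1;0 0 -0.3 0 0 0 -1'
python3 -c "
from h import *
f=eyes.grab_frame('side');cv2.imwrite('pics/s1.png',cv2.cvtColor(cv2.resize(f['pixels'][190:310,160:320],(800,600),interpolation=2),4))
print(r.sense()['tool_pos'],r.sense()['tcp_rot'])"
```

```text
time_s: 2.85
tool_pos: [0.584, 0.2416, 0.2053]
tcp_rot: [-3.141, -0.001, 0.247]
contact_force: [0.2, 0.1, -1.0]
grip_width: 0.999
gripper_force: 0.0
time_s: 3.25
tool_pos: [0.5796, 0.2374, 0.1106]
tcp_rot: [-3.141, 0.009, 0.244]
contact_force: [-0.3, -0.5, -0.3]
grip_width: 1.001
gripper_force: 0.0
[0.58148843 0.23791921 0.11351928] [-3.14156343  0.00475183  0.24395532]
```

View pics/s1.png

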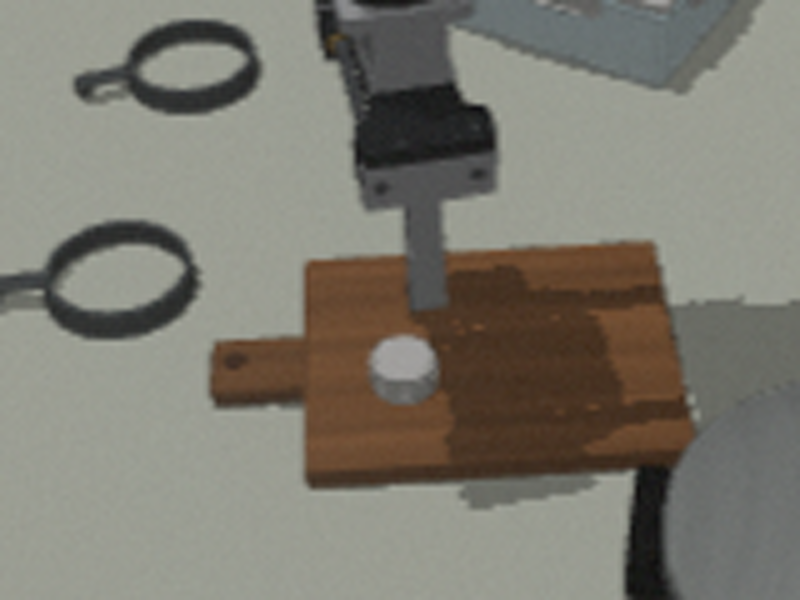

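The side view shows the near finger's tip at full-image (245.6,251.6) and the cap at (240.8,264) below it. I'll settle the arm and check the geometry.

```bash
python3 -m pendant '0 0 0 0 0 0 -1;0 0 0 0 0 0 -1'
python3 -c "
from h import *
f=eyes.grab_frame('side')
s=r.sense();p=s['tool_pos'];print(p,s['tcp_rot']);print(proj(f,[p+np.array([-.242,.97,0])*d for d in(.047,.0535,.0595)]))"
```

```text
time_s: 3.5
tool_pos: [0.5845, 0.2391, 0.118]
tcp_rot: [3.141, -0.004, 0.244]
contact_force: [-0.2, 0.3, 0.3]
grip_width: 0.998
gripper_force: 0.0
[0.58436709 0.23914302 0.11785235] [ 3.14142261 -0.00381005  0.24460364]
[[242.61699612 249.55997603]
 [243.07100038 251.14740396]
 [243.4938898  252.62603869]]
```

```bash
python3 -m pendant '0 0.015 -0.07 0 0 0 -1;0 0.015 -0.14 0 0 0 -1;0 0.015 -0.2 0 0 0 -1;0 0.015 -0.25 0 0 0 -1;0 0.015 -0.25 0 0 0 -1'
python3 -m pendant '0 0 0 0 0 0 -1;0 0 0 0 0 0 -1;0 0 0 0 0 0 -1'
python3 -c "
from h import *
f=eyes.grab_frame('side');cv2.imwrite('pics/s2.png',cv2.cvtColor(cv2.resize(f['pixels'][225:285,200:280],(800,600),interpolation=2),4))
s=r.sense();p=s['tool_pos'];print(p,s['tcp_rot']);print(proj(f,[p+np.array([-.242,.97,0])*d for d in(.047,.0535,.0595)]))"
```

```text
time_s: 4.05
tool_pos: [0.5818, 0.2432, 0.0389]
tcp_rot: [-3.142, 0.003, 0.245]
contact_force: [-0.1, -0.4, -0.1]
grip_width: 1.002
gripper_force: 0.0
time_s: 4.35
tool_pos: [0.5838, 0.2438, 0.0417]
tcp_rot: [3.142, -0.002, 0.245]
contact_force: [1.0, 0.9, 0.1]
grip_width: 0.996
gripper_force: 0.0
[0.58368664 0.24373228 0.04157126] [ 3.14154827e+00 -1.87295650e-03  2.44798082e-01]
[[243.65624616 271.45073815]
 [244.099783   273.08459443]
 [244.51279734 274.60601497]]
```

View pics/s2.png

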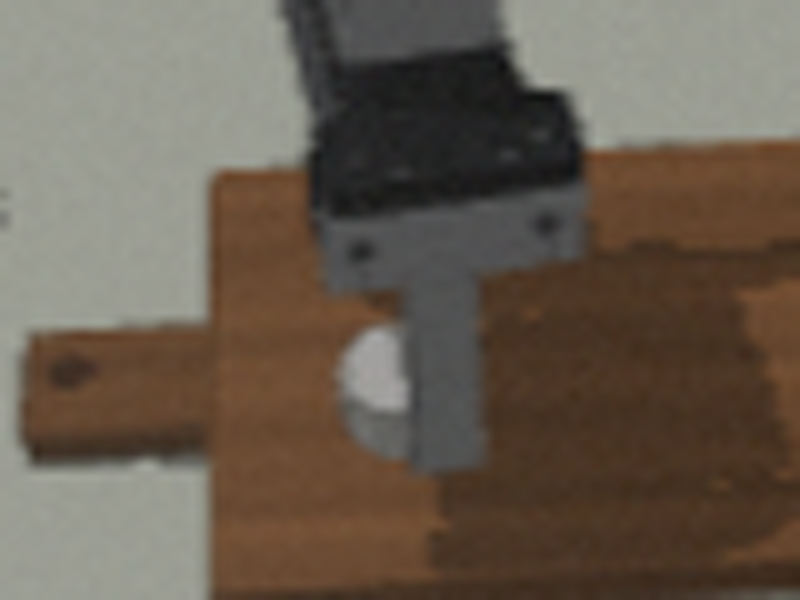

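Here the near finger's tip is at about (244.2,271.5), within 1 px of the prediction, and the cap lies behind it as expected. I'll descend and grip.

```bash
python3 -m pendant '0 0 -0.035 0 0 0 -1;0 0 -0.068 0 0 0 -1;0 0 -0.068 0 0 0 -1;0 0 -0.068 0 0 0 -1;0 0 -0.068 0 0 0 -1'
python3 -m pendant '0 0 0 0 0 0 1;0 0 0 0 0 0 1;0 0 0 0 0 0 1;0 0 0 0 0 0 1;0 0 0 0 0 0 1'
python3 -m pendant '0 0 0 0 0 0 1;0 0 0 0 0 0 1;0 0 0 0 0 0 1;0 0 0 0 0 0 1;0 0 0 0 0 0 1'
```

```text
time_s: 4.9
tool_pos: [0.5825, 0.2435, 0.0195]
tcp_rot: [-3.142, 0.001, 0.245]
contact_force: [0.6, 0.7, -1.1]
grip_width: 1.004
gripper_force: 0.0
time_s: 5.4
tool_pos: [0.583, 0.2436, 0.0201]
tcp_rot: [3.142, -0.0, 0.245]
contact_force: [0.4, 0.7, 0.0]
grip_width: 0.609
gripper_force: 0.0
time_s: 5.9
tool_pos: [0.5829, 0.2436, 0.02]
tcp_rot: [-3.142, 0.0, 0.245]
contact_force: [-0.2, 0.5, -0.1]
grip_width: 0.415
gripper_force: 30.0
```

```bash
python3 -m pendant '0 0 0.1 0 0 0 1;0 0 0.25 0 0 0 1;0 0 0.4 0 0 0 1;0 0 0.5 0 0 0 1;0 0 0.5 0 0 0 1'
python3 -m pendant '-0.13 -0.33 0 0 0 0 1;-0.26 -0.67 0 0 0 0 1;-0.26 -0.67 0 0 0 0 1;-0.26 -0.67 0 0 0 0 1;-0.26 -0.67 0 0 0 0 1'
python3 -m pendant '-0.253 -0.65 0 0 0 0 1;-0.253 -0.65 0 0 0 0 1;-0.253 -0.65 0 0 0 0 1;-0.253 -0.65 0 0 0 0 1;-0.253 -0.65 0 0 0 0 1'
python3 -m pendant '0 0 0 0 0 0 1;0 0 0 0 0 0 1;0 0 0 0 0 0 1'
python3 -c "
from h import *
for c in('side','top'):
  f=eyes.grab_frame(c);s=r.sense();p=s['tool_pos'];q=proj(f,[p]);print(c,p,s['tcp_rot'],q,proj(f,[[.429,-.155,.096]]))
  cv2.imwrite(f'pics/{c}3.png',cv2.cvtColor(cv2.resize(f['pixels'][130:205,240:340] if c=='side' else f['pixels'][170:260,250:370],(800,600),interpolation=2),4))"
```

```text
time_s: 6.4
tool_pos: [0.5862, 0.2444, 0.1762]
tcp_rot: [3.141, -0.011, 0.245]
contact_force: [1.3, 0.3, 0.5]
grip_width: 0.409
gripper_force: 30.0
time_s: 6.9
tool_pos: [0.5025, 0.0398, 0.1679]
tcp_rot: [-3.141, 0.003, 0.241]
contact_force: [0.5, -0.2, -0.4]
grip_width: 0.409
gripper_force: 30.0
time_s: 7.4
tool_pos: [0.4268, -0.1556, 0.1686]
tcp_rot: [-3.141, 0.002, 0.239]
contact_force: [0.2, -0.1, -0.9]
grip_width: 0.41
gripper_force: 30.0
time_s: 7.7
tool_pos: [0.4293, -0.151, 0.1695]
tcp_rot: [-3.141, 0.001, 0.247]
contact_force: [0.7, -0.1, -0.6]
grip_width: 0.41
gripper_force: 30.0
side [ 0.42938024 -0.15103091  0.16966877] [-3.14090431e+00  3.66222641e-04  2.47340451e-01] [[290.85986456 154.25988622]] [[290.26530862 171.98161215]]
top [ 0.4294087  -0.15114453  0.16979509] [-3.14111027e+00  2.41226087e-04  2.47259296e-01] [[308.57912507 225.47905897]] [[307.64879063 227.42733414]]
```

View pics/side3.png

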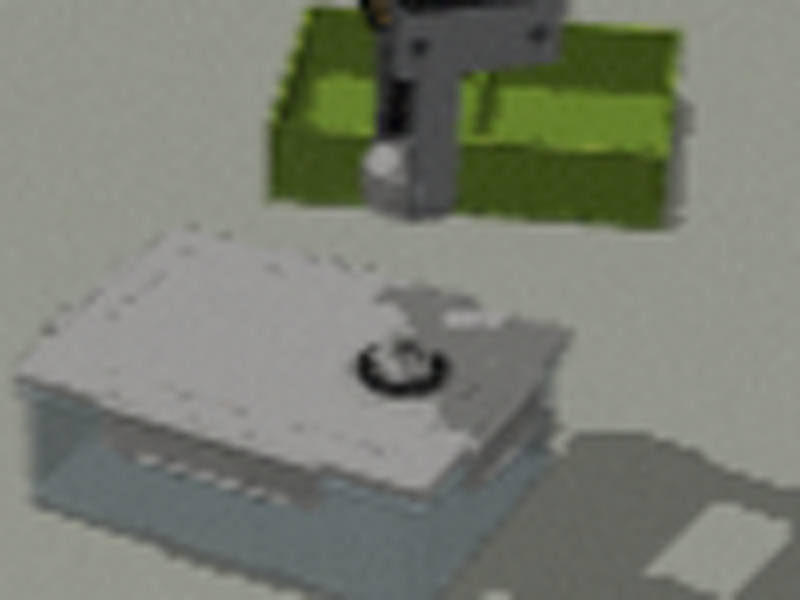

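The side view shows the cap held between the fingers, its left edge at column 284.75, and the seal ring centred near (289.8,175.3). I'll measure the cap's offset in the hand relative to the stud.

Run:
```python
from h import *
np.set_printoptions(precision=4,suppress=True)
f=eyes.grab_frame('side');p=r.sense()['tool_pos'];yaw=r.sense()['tcp_rot'][2];ux=np.array([np.cos(yaw),np.sin(yaw)]);print(p)
P=f['pixels'].astype(int)
print(proj(f,[p+np.r_[-.242*d,.97*d,0] for d in (.019,.032)]))
for row in (150,151,152,153,154): print(row,[tuple(P[row,c]) for c in range(282,299)])
print("left edge pred by offset:")
a=np.linspace(0,6.28,90)
for d in(-.002,0,.002,.004):
  c=p[:2]+ux*d
  q=proj(f,[[c[0]+.019*np.cos(t),c[1]+.019*np.sin(t),p[2]-.002+.011] for t in a]);print(d,q[:,0].min(),q[:,0].max(),q[:,1].mean())
print("seal",fit([f],[np.array([289.8,175.3])],.078,.083,.021,[.43,-.15]))
for row in (173,174,175,176,177): print(row,P[row,282:299].sum(1)//3)
```

```text
[ 0.4294 -0.1513  0.1699]
[[292.402  156.759 ]
 [293.4846 158.5693]]
150 [(np.int64(60), np.int64(76), np.int64(25)), (np.int64(60), np.int64(76), np.int64(24)), (np.int64(56), np.int64(70), np.int64(24)), (np.int64(100), np.int64(102), np.int64(91)), (np.int64(146), np.int64(144), np.int64(144)), (np.int64(150), np.int64(150), np.int64(148)), (np.int64(150), np.int64(149), np.int64(147)), (np.int64(137), np.int64(136), np.int64(134)), (np.int64(98), np.int64(98), np.int64(96)), (np.int64(65), np.int64(66), np.int64(66)), (np.int64(73), np.int64(73), np.int64(74)), (np.int64(78), np.int64(78), np.int64(79)), (np.int64(75), np.int64(76), np.int64(77)), (np.int64(72), np.int64(72), np.int64(74)), (np.int64(79), np.int64(81), np.int64(74)), (np.int64(75), np.int64(84), np.int64(59)), (np.int64(60), np.int64(76), np.int64(26))]
151 [(np.int64(58), np.int64(77), np.int64(25)), (np.int64(61), np.int64(77), np.int64(27)), (np.int64(64), np.int64(78), np.int64(38)), (np.int64(84), np.int64(89), np.int64(72)), (np.int64(119), np.int64(118), np.int64(114)), (np.int64(146), np.int64(147), np.in
[... 2759 characters left out ...]
.int64(28))]
left edge pred by offset:
-0.002 285.9546082359408 297.0398852201223 151.800298415415
0 285.39375338018215 296.4806195318284 151.86755427039003
0.002 284.8326496244993 295.92110526206363 151.9348399951047
0.004 284.27129680316773 295.3613422450576 152.0021556094634
seal (array([ 0.4301, -0.158 ]), array([-0., -0.]))
173 [153 151 149 125  82 114 130  85  56  59  87 107 101 106 110 109 111]
174 [150 149 122  51  95 138 125  98  83  97  72  85  52  75 108 110 109]
175 [145 134  97  23  55 105 143 130 101 109 102  89  16  40  82 108 110]
176 [146 131  97  27  54  84 122 134 116 113 108  85  28  44  85 109 109]
177 [145 144 125  53  26  39  82 109  95  71  55  39  23  56  95 106 109]
```

View pics/top3.png

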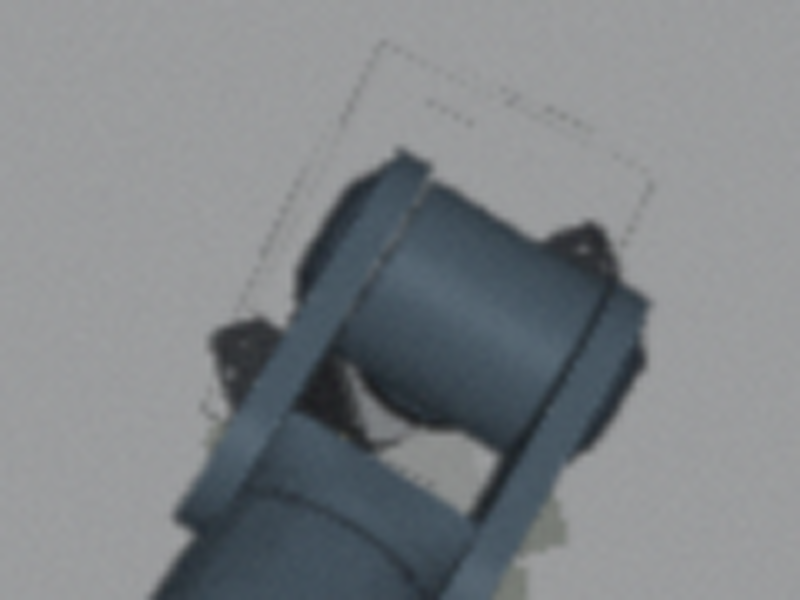

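The top view shows only the wrist over the lid, with the stud hidden, so the side camera and earlier fits have to serve. The stud is at about (0.4293,-0.155), and the cap sits about 1.3 mm along tool +x in the hand. I'll align and lower to just above the prongs.

```bash
python3 -m pendant '-0.005 -0.012 -0.06 0 0 0 1;-0.005 -0.012 -0.12 0 0 0 1;-0.005 -0.012 -0.18 0 0 0 1;-0.005 -0.012 -0.21 0 0 0 1;-0.005 -0.012 -0.21 0 0 0 1'
python3 -m pendant '0 0 0 0 0 0 1;0 0 0 0 0 0 1;0 0 0 0 0 0 1;0 0 0 0 0 0 1'
python3 - <<'E'
from h import *
np.set_printoptions(precision=4,suppress=True)
f=eyes.grab_frame('side');s=r.sense();p=s['tool_pos'];print(p,s['tcp_rot'],s['contact_force'])
cv2.imwrite('pics/s4.png',cv2.cvtColor(cv2.resize(f['pixels'][150:195,260:320],(800,600),interpolation=2),4))
a=np.linspace(0,6.28,90)
for d in(0,.0015):
  q=proj(f,[[p[0]+d+.019*np.cos(t),p[1]+.019*np.sin(t),p[2]+.009] for t in a]);print(d,q[:,0].min(),q[:,0].max())
print(proj(f,[[.4293,-.155,.083]]))
E
```

```text
time_s: 8.35
tool_pos: [0.4269, -0.1551, 0.1059]
tcp_rot: [-3.139, 0.002, 0.246]
contact_force: [-0.8, -0.1, -0.5]
grip_width: 0.408
gripper_force: 30.0
time_s: 8.75
tool_pos: [0.4279, -0.1563, 0.1077]
tcp_rot: [3.141, -0.001, 0.245]
contact_force: [-0.1, 0.4, 1.1]
grip_width: 0.411
gripper_force: 30.0
[ 0.4278 -0.1562  0.1075] [ 3.141  -0.0006  0.2448] [-0.4379  0.5042 -0.8116]
0 285.3834199937596 296.18019972056766
0.0015 284.9579791700536 295.7536471191242
[[290.0682 175.1021]]
```

View pics/s4.png

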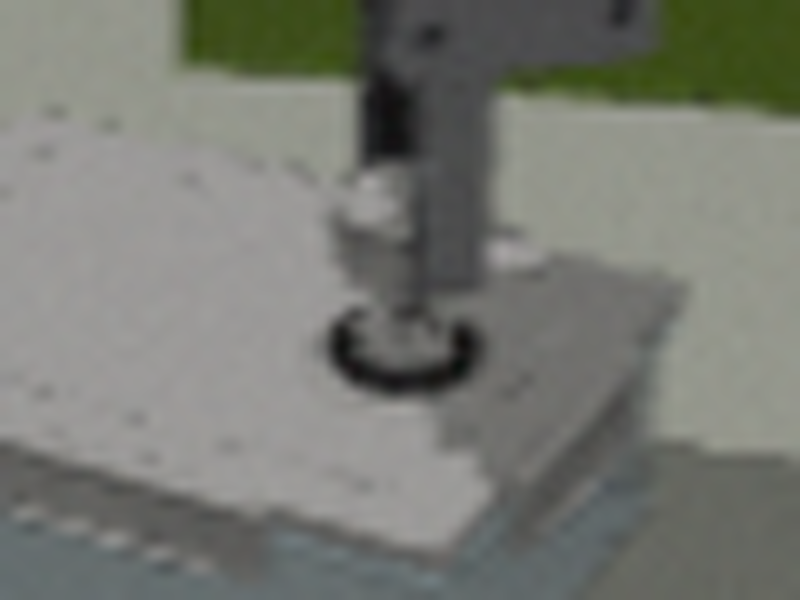

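The side view shows the cap's centre at column about 290.1 and the seal's centre at about 289.8, so they are aligned within 1 mm. I'll lower it, watching the force.

```bash
python3 -m pendant '0.002 0.004 -0.01 0 0 0 1;0.002 0.004 -0.02 0 0 0 1;0.002 0.004 -0.03 0 0 0 1;0.002 0.004 -0.03 0 0 0 1;0.002 0.004 -0.03 0 0 0 1'
python3 -m pendant '0 0 -0.005 0 0 0 1;0 0 -0.01 0 0 0 1;0 0 -0.01 0 0 0 1;0 0 -0.01 0 0 0 1'
python3 -m pendant '0 0 -0.005 0 0 0 1;0 0 -0.01 0 0 0 1;0 0 -0.01 0 0 0 1;0 0 -0.01 0 0 0 1'
```

```text
time_s: 9.3
tool_pos: [0.428, -0.1548, 0.0979]
tcp_rot: [-3.141, 0.0, 0.245]
contact_force: [-0.4, 0.2, -0.7]
grip_width: 0.409
gripper_force: 30.0
time_s: 9.7
tool_pos: [0.4281, -0.1549, 0.095]
tcp_rot: [-3.142, -0.0, 0.245]
contact_force: [-0.1, 0.5, 0.5]
grip_width: 0.416
gripper_force: 30.0
time_s: 10.1
tool_pos: [0.4285, -0.1548, 0.0923]
tcp_rot: [3.142, -0.001, 0.245]
contact_force: [-0.1, 2.0, 1.1]
grip_width: 0.408
gripper_force: 30.0
```

```bash
python3 -m pendant '0 0 -0.003 0 0 0 1;0 0 -0.005 0 0 0 1;0 0 -0.005 0 0 0 1'
python3 -m pendant '0 0 -0.003 0 0 0 1;0 0 -0.005 0 0 0 1;0 0 -0.005 0 0 0 1'
python3 -m pendant '0 0 -0.003 0 0 0 1;0 0 -0.005 0 0 0 1;0 0 -0.005 0 0 0 1'
```

```text
time_s: 10.4
tool_pos: [0.4287, -0.1549, 0.0915]
tcp_rot: [3.141, -0.001, 0.245]
contact_force: [-0.2, 1.8, 6.6]
grip_width: 0.407
gripper_force: 30.0
time_s: 10.7
tool_pos: [0.4291, -0.1551, 0.0907]
tcp_rot: [3.141, -0.001, 0.245]
contact_force: [-2.0, 4.3, 10.7]
grip_width: 0.413
gripper_force: 30.0
time_s: 11.0
tool_pos: [0.4286, -0.1547, 0.0882]
tcp_rot: [-3.141, -0.001, 0.245]
contact_force: [1.4, 3.2, 3.7]
grip_width: 0.41
gripper_force: 30.0
```

```bash
python3 -m pendant '0 0.001 -0.005 0 0 0 1;0 0.002 -0.01 0 0 0 1;0 0.002 -0.01 0 0 0 1'
python3 -m pendant '0 0 -0.005 0 0 0 1;0 0 -0.01 0 0 0 1;0 0 -0.01 0 0 0 1'
```

```text
time_s: 11.3
tool_pos: [0.4279, -0.1543, 0.0843]
tcp_rot: [-3.141, 0.001, 0.245]
contact_force: [0.6, 1.0, 0.8]
grip_width: 0.406
gripper_force: 30.0
time_s: 11.6
tool_pos: [0.428, -0.1543, 0.0823]
tcp_rot: [-3.141, 0.001, 0.245]
contact_force: [-3.0, 2.7, 9.0]
grip_width: 0.41
gripper_force: 30.0
```

```bash
python3 -m pendant '0 0.001 -0.003 0 0 0 1;0 0.001 -0.005 0 0 0 1;0 0.001 -0.005 0 0 0 1;0 0.001 -0.005 0 0 0 1'
python3 -m pendant '0 0 0 0 0 0 1;0 0 0 0 0 0 1;0 0 0 0 0 0 1;0 0 0 0 0 0 1;0 0 0 0 0 0 1'
python3 - <<'E'
from h import *
f=eyes.grab_frame('side');s=r.sense();print(s['tool_pos'],s['contact_force'])
cv2.imwrite('pics/s5.png',cv2.cvtColor(cv2.resize(f['pixels'][150:195,260:320],(800,600),interpolation=2),4))
E
```

```text
time_s: 12.0
tool_pos: [0.4281, -0.1543, 0.0814]
tcp_rot: [-3.142, 0.001, 0.245]
contact_force: [-5.3, 3.4, 13.5]
grip_width: 0.411
gripper_force: 30.0
time_s: 12.5
tool_pos: [0.428, -0.1543, 0.0813]
tcp_rot: [-3.142, 0.001, 0.245]
contact_force: [-5.6, 2.8, 12.8]
grip_width: 0.41
gripper_force: 30.0
[ 0.42805421 -0.15430204  0.0813686 ] [-5.91726361  3.20495298 12.35632498]
```

View pics/s5.png

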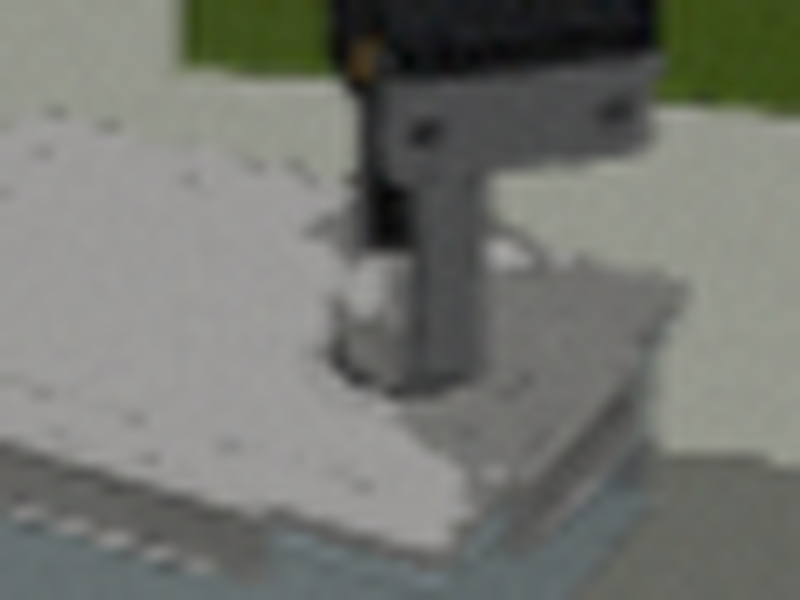

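The cap sits on the seal with only a dark rim showing at about (289,178), and the container has not moved. I'll ease the small sideways force and recheck.

```bash
python3 -m pendant '-0.001 0 0 0 0 0 1;-0.002 0.001 -0.001 0 0 0 1;-0.002 0.001 -0.001 0 0 0 1;-0.002 0.001 -0.001 0 0 0 1;-0.002 0.001 -0.001 0 0 0 1'
python3 -m pendant '0 0 0 0 0 0 1;0 0 0 0 0 0 1;0 0 0 0 0 0 1;0 0 0 0 0 0 1;0 0 0 0 0 0 1'
```

```text
time_s: 13.05
tool_pos: [0.428, -0.1543, 0.0814]
tcp_rot: [3.141, 0.0, 0.245]
contact_force: [-4.1, 2.2, 14.1]
grip_width: 0.411
gripper_force: 30.0
time_s: 13.55
tool_pos: [0.428, -0.1543, 0.0814]
tcp_rot: [3.141, 0.0, 0.245]
contact_force: [-4.6, 2.2, 13.4]
grip_width: 0.405
gripper_force: 30.0
```

Steady at about 13.5 N, with the cap about 3.5 mm into the seal, so I'm handing in.

```bash
python3 -c "
from rig import r
print(r.close_job())"
```

```text
the job is handed in; nothing more can be done
None
```

The vent cap is clicked onto the stud and fully home; I handed in at about 13.6 s with the arm still pressing it on the seal at a steady 13.5 N or so, and the container had not visibly moved.

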